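# Slide the passed spacer along the rail into the green nest

### The job

Using the fingertips, and without picking it up, push the brass spacer across the checking plate until it is pressed up against the long rail, then slide it along the rail into the corner nest with the green tag, until it sits snug against both the rail and the end stop. Leave the steel spacer and the other things as they are, and draw the hand clear at the end.

Things in the scene. Friction and masses are not known exactly. Their poses are not given: they have to be found in the camera images.
- plate: Fixed dark steel checking plate on the bench, 180 mm (its x) by 360 mm (its y) by 12 mm thick. Origin: centre of its underside; the deck, on which the spacers lie, is 12 mm above it. x points across the plate to the rail (roughly away from the robot), y along the rail, z up. In each corner at the rail's ends is an aluminium nest, open to the middle of the plate and upwards.
- nest_a (a point): Point on the deck where the centre of a spacer fully home in the nest at the +y end lies: x = 40, y = +130 mm of the plate. The nest: rail face at x = 60; end stop with inner face at y = 150, 20 mm thick, x = 5 to 60; front lip from y = 126 to 150, inner face x = 15, 10 mm thick. All 10 mm high above the deck. Width between lip and rail 45 mm.
- nest_b (a point): The same point of the other nest, the mirror image at the -y end: x = 40, y = -130 mm of the plate.
- rail: Fixed straight aluminium rail, 18 mm wide, 340 mm long, 10 mm high, along the plate's far edge on the deck. Origin: centre of its underside, at x = 69 mm, y = 0 of the plate; its face towards the deck is at x = 60 mm of the plate. Axes as the plate's.
- green_tag: Green plastic tag fixed on top of one of the two end stops, marking the nest for passed parts; 34 x 16 x 6 mm, origin at the centre of its underside, 22 mm above the bench, at x = 40 mm, y = +160 or -160 mm of the plate (which end varies). Axes as the plate's. A spacer fully home is 30 mm from it along y, level in x.
- red_tag: Red plastic tag of the same form on the other end stop (the nest for rejects; not used here).
- brass_spacer: Yellow brass turned spacer, an upright disc 40 mm in diameter and 16 mm high with a 14 mm blind bore in its top, 0.1 to 0.21 kg, lying loose on one half of the deck. Spacers, deck and rail are lightly oiled: metal slides on metal at friction 0.2 to 0.3, much easier than on a fingertip. Origin: centre of its underside.
- steel_spacer: Grey steel spacer of the same form and size, loose on the deck on the other side of the plate's middle. To be left alone. Origin: centre of its underside.
- oil_bottle: White plastic bottle with a red cap, 56 mm in diameter, 150 mm high, standing on the bench to the robot's right. Origin: centre of its underside.
- chuck_key: Steel T-handled chuck key, 125 mm long along its x, with a 120 mm cross bar, lying on the bench to the robot's left. Origin: underside, near mid-length.
- chip_brush: Flat chip brush with a red handle, about 200 mm long along its x, lying on the bench to the robot's right. Origin: underside, near mid-length.
Things that resemble listed ones, but are neither listed nor needed, are in the scene too. What is meant by the brass_spacer is not purple, and is the smaller of those in its own colour.

How it is judged:
On the way, in this order (a step that is already met when the one before it is completed fails the run):
1. the brass spacer is pressed against the rail, still outside the nests (contact force between brass_spacer and rail above 0.2 N and x of brass_spacer in the frame of plate above 0.038 m and y of brass_spacer in the frame of plate between -0.095 and 0.095 m), for 0.02 s.
2. the brass spacer is home in the nest with the green tag (x of brass_spacer in the frame of green_tag between -0.0025 and 0.0025 m and y of brass_spacer in the frame of green_tag between -0.0325 and 0.0325 m), for 0.2 s.
At the end, for the whole second after the job is handed in: The brass spacer lies flat and at rest on the deck in the green-tagged nest, within 2.5 mm of touching both the rail and the end stop; the steel spacer is within 10 mm and the bottle, chuck key and brush within 20 mm of where they were (all of step 2 and z of brass_spacer in the frame of plate below 0.014 m and angle between brass_spacer's own z axis and vertical below 0.08 rad and linear speed of brass_spacer below 0.01 m/s and distance of steel_spacer from where it was at the start of the episode below 0.01 m and distance of each of oil_bottle, chuck_key, chip_brush from where it was at the start of the episode below 0.02 m).
It fails at once if the brass spacer is lifted (more than 6 mm off the deck) or tipped over (z of brass_spacer in the frame of plate above 0.018 m or angle between brass_spacer's own z axis and vertical above 0.5 rad).
It fails at once if the brass spacer comes near a nest (within 35 mm of home) while more than 8 mm off the rail, instead of along the rail (not (y of brass_spacer in the frame of plate between -0.095 and 0.095 m) and x of brass_spacer in the frame of plate below 0.032 m).
It fails at once if the steel spacer is moved by more than 10 mm (distance of steel_spacer from where it was at the start of the episode above 0.01 m).
It fails at once if the bottle, the chuck key or the brush is moved by more than 20 mm (distance of any of oil_bottle, chuck_key, chip_brush from where it was at the start of the episode above 0.02 m).
It also fails if it takes over 50 s, if anything falls off the work surface, if the arm or the gripper's body presses on something with over 40 N, if the wrist force passes 120 N, or if a joint passes its speed limit or range.

### The arm

A 6-joint arm with a two-finger parallel gripper is mounted at the origin on the work surface. World frame = base frame: x ahead of the robot, y to its left, z up, the work surface at z = 0. Lengths are in m, angles in rad, forces in N, time in s.
With the tool pointing down it reaches from about 0.35 to 0.85 m from the base axis. Payload 8.1 kg.
Tool frame: the origin (TCP) lies at the centre of the arm's flange, where the gripper is bolted on; the fingertips stand 186 mm ahead of it and the grasp point (between the pads) lies 167 mm ahead of it; z points along the fingers, y is the direction in which the jaws open and shut (so a half turn about z gives the same grasp; the last joint's range is limited). The gripper opens to 93 mm and grips with 3 to 60 N. Pads are 15 mm wide; open, the fingers measure 128 mm over their backs; the gripper's body (75 mm by 188 mm) begins 65 mm behind the grasp point.
Start: joints at [-0.085, 0.13, 1.488, -0, 1.523, -0.085], TCP at [0.6, 0, 0.405] pointing down, gripper open.
Joint ranges: [-2.96, 2.96], [-0.89, 2.26], [0.02, 2.5], [-1.34, 4.48], [0, 2.73], [-2.66, 2.66]. Speed limits (rad/s): [2.39, 2.39, 2.79, 3.14, 3.14, 3.14].

### API

Orientations are given as a rotation vector (axis times angle).
In Python, from plant import robot, viewer, order gives the robot as it stands.
- The arm moves only by the tool apply_moves, never from a script. Its argument "deltas" is a list of rows, each a list of 3 entries, a list of its own where there are three numbers: the finger opening in mm, from 0 to 93, then the shift along the tool's x, y, z in mm, then the turn about the tool's z in rad. In form: [[grip, [dx, dy, dz], yaw], ...]. A call has 1 to 5 rows; each row shifts and turns the commanded pose from where the row before left it, along the tool's axes as they then stand; what a row does not reach is not made up. A row lasts 1/8 s, in which the tool goes at most 62.5 mm and 10.7 degrees, less where a joint would pass 70% of its speed; a pose out of reach is approached as far as the arm can. A call is refused whole if a number of a shift passes 62.5 or a number of a turn 0.188, either way. A call with a gripper value outside its range is refused whole. The fingers move at their own pace and stop on an object; "grip_force" is the grip in N (left out, the last holds). Time passes only in rows, so rows that do not move let the fingers close. It gives the time, the measured TCP pose, the force and the opening at its end, in the units of the state.
- robot.read_state(): the state, without advancing time (a new reading comes with each control period).
- viewer.read_camera(name): name is "scene" or "side" or "wrist"; returns the picture (420x560x3 uint8, blue, green, red); there is no depth.
- viewer.get_calibration(name): a dict with "fx", "fy", "cx", "cy" (pixels), "distortion" ([k1, k2, p1, p2, k3] as OpenCV has them; the pictures are not rectified), "R" (3x3) and "t" (3): a world point X has camera coordinates R X + t. Camera axes: x right, y down, z forward; pixel columns grow to the right and rows downward; lengths in m; the calibration is good to about 2 mm. A picture is of the moment at which its call begins: read the wrist's pose just before it. get_calibration takes no time and is no camera call; for the wrist camera it gives the pose at the moment of the call.
- order.close_job(): hands the job in, once; it reports no verdict.
The state is a dict: "t": time; "q": joint angles; "dq": joint speeds; "joint_torque": joint torques, N m; "tool_pos": TCP position; "orientation": TCP orientation; "force": force on the tool from outside, world axes, zero at the start; "wrist_torque": the same for the moment, N m; "opening": finger opening in m.
Only numpy, scipy, OpenCV 4.12 (cv2) and the standard library are available. Lean on these libraries where they do the work, as an engineer would, in place of code of your own. Each camera call takes 0.05 s, during which the arm holds its last target. There are 200 camera calls.

## Working session

There is one attempt and no reset: what is moved stays moved. The work goes in short steps, Python scripts to look and compute and a tool call to move; the robot and the scene stay as the last step left them, time stands still between calls to the robot, and variables do not carry over. Pictures are saved under pics/ and viewed, about 8 in all and at most 12, crops included, and the job is handed in when it is done.

Besides the shell and the picture viewer there is one more tool, called after ">>>" in YAML: its name, and indented under it one key for each argument. apply_moves: Moves the arm, as the interface text tells. Its arguments: {"type":"object","properties":{"deltas":{"type":"array"},"grip_force":{"type":"number"}},"required":["deltas"]}

```bash
mkdir -p pics; ls
cat > h.py <<'E'
import numpy as np, cv2
from plant import robot, viewer, order
def shot(cam,name):
    c=viewer.get_calibration(cam); im=np.asarray(viewer.read_camera(cam)).copy()
    cv2.imwrite(f'pics/{name}.png',im); np.savez(f'pics/{name}.npz',**{k:np.array(v) for k,v in c.items()}); return im,c
def K(c): return np.array([[c['fx'],0,c['cx']],[0,c['fy'],c['cy']],[0,0,1]],float)
def ray(c,px,z):
    u=cv2.undistortPoints(np.array(px,float).reshape(-1,1,2),K(c),np.array(c['distortion'],float)).reshape(-1,2)
    R=np.array(c['R']);t=np.array(c['t']); o=-R.T@t
    d=np.c_[u,np.ones(len(u))]@R
    return o+d*((z-o[2])/d[:,2])[:,None]
def proj(c,P):
    return cv2.projectPoints(np.array(P,float).reshape(-1,1,3),cv2.Rodrigues(np.array(c['R'],float))[0],np.array(c['t'],float),K(c),np.array(c['distortion'],float))[0].reshape(-1,2)
E
python3 - <<'E'
from h import *
print(robot.read_state())
for n in ['scene','side','wrist']:
    im,c=shot(n,n+'0'); print(n,c)
E
```

```text
pics
{'t': 0.0, 'q': array([-8.53672230e-02,  1.31153790e-01,  1.48926236e+00,  1.54810755e-05,
        1.52298262e+00, -8.53745679e-02]), 'dq': array([-4.79683426e-04, -4.71370758e-04, -4.37059425e-05, -5.26271088e-04,
       -5.37260759e-05,  5.52975679e-04]), 'joint_torque': array([-1.61290725e-03, -5.59853125e+01, -4.91755986e+01,  7.67333270e-02,
        3.59135563e-02, -2.97389461e-04]), 'tool_pos': array([5.99777721e-01, 6.39998283e-05, 4.03700834e-01]), 'orientation': array([-2.22044997e+00, -2.22046461e+00,  1.80834404e-03]), 'force': array([-0.03792771, -0.04034613,  0.14402902]), 'wrist_torque': array([-0.02168882,  0.02628041,  0.0010142 ]), 'opening': 0.0925900386457057}
scene {'fx': 534.6882665820431, 'fy': 534.6882665820431, 'cx': 283.393513596944, 'cy': 216.23584625270735, 'distortion': array([-0.13716715,  0.        ,  0.        ,  0.        ,  0.        ]), 'R': array([[ 0.88680392,  0.46199889, -0.01165505],
       [ 0.39363248, -0.76830817, -0.50473362],
       [-0.24214104,  0.44301195, -0.86319646]]), 't': array([-0.47151549, -0.17696455,  1.61070965])}
side {'fx': 432.89579049485457, 'fy': 432.89579049485457, 'cx': 284.0629255999647, 'cy': 211.71324131374615, 'distortion': array([-0.05979672,  0.        ,  0.        ,  0.        ,  0.        ]), 'R': array([[-0.99635893, -0.08361515,  0.01665482],
       [-0.07130121,  0.71010129, -0.70048004],
       [ 0.04674413, -0.69911706, -0.71347763]]), 't': array([0.54243808, 0.08957101, 1.02821376])}
wrist {'fx': 337.311426962058, 'fy': 337.311426962058, 'cx': 284.12580338021274, 'cy': 209.03685041163303, 'distortion': array([-0.02072111,  0.        ,  0.        ,  0.        ,  0.        ]), 'R': array([[ 9.99998351e-01, -2.24504542e-06, -1.81582621e-03],
       [ 4.50360162e-04, -9.68447724e-01,  2.49216377e-01],
       [-1.75909226e-03, -2.49216784e-01, -9.68446127e-01]]), 't': array([-0.59912354, -0.02872219,  0.39078697])}
```

View pics/scene0.png

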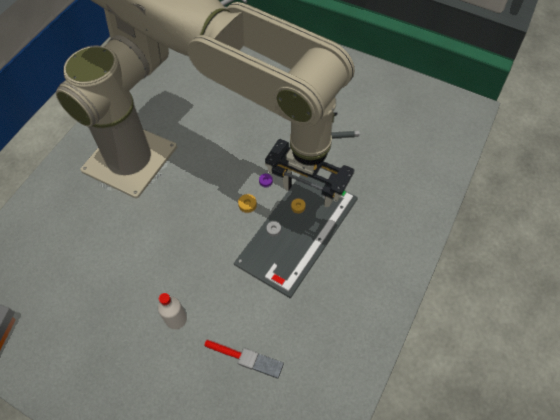

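View pics/wrist0.png

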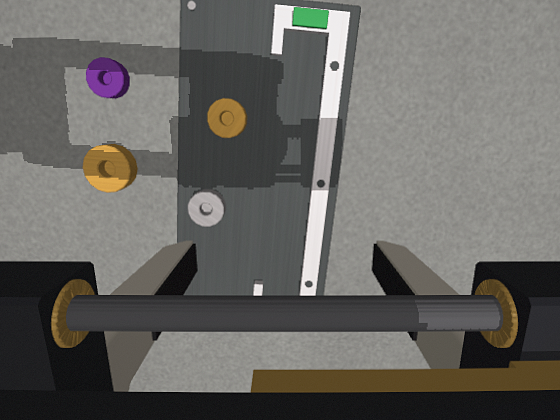

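Green tag is at the +y end (wrist pixel 310,17). Things that could be taken for the brass spacer, in wrist pixels: orange disc on the deck (226,118), a larger orange disc on the bench (110,168), a purple disc (107,77) and the steel disc (206,209). I choose (226,118) and check it in a close crop.

Run:
```python
from h import *
im=cv2.imread('pics/wrist0.png'); c=dict(np.load('pics/wrist0.npz'))
cv2.imwrite('pics/crop0.png',cv2.resize(im[0:235,90:370],None,fx=2.5,fy=2.5,interpolation=cv2.INTER_CUBIC))
hsv=cv2.cvtColor(im,cv2.COLOR_BGR2HSV)
m=cv2.inRange(hsv,(10,120,60),(30,255,255)); m[220:]=0
for cc in cv2.findContours(m,cv2.RETR_EXTERNAL,cv2.CHAIN_APPROX_NONE)[0]:
    if cv2.contourArea(cc)>200:
        e=cv2.fitEllipse(cc);print(e, ray(c,[e[0]],.028))
print(ray(c,[[206,208]],.028))
```

```text
((109.47307586669922, 167.30380249023438), (47.05666732788086, 53.469261169433594), 97.42098236083984) [[0.41319418 0.02362736 0.028     ]]
((226.50144958496094, 117.62672424316406), (38.242286682128906, 39.924049377441406), 131.38662719726562) [[0.54024873 0.07432021 0.028     ]]
[[ 0.51384384 -0.02104423  0.028     ]]
```

View pics/crop0.png

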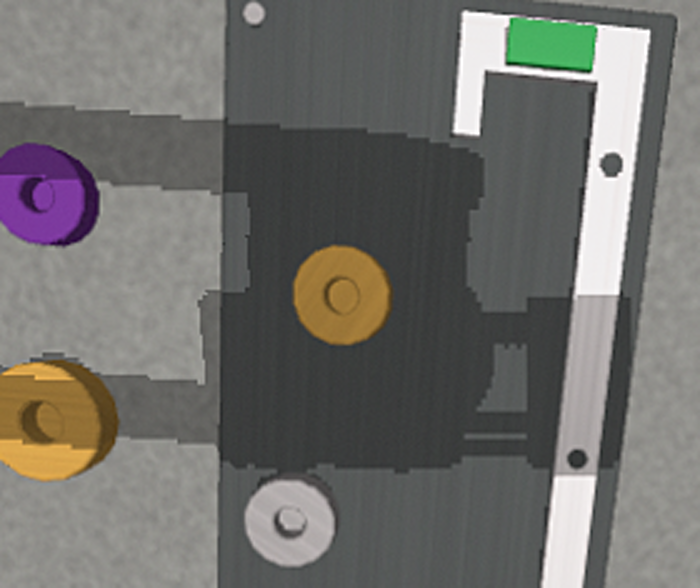

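The crop confirms it: the smaller brass disc lies on the deck (crop 341,295), with purple and the larger orange one on the bench off the plate. Now the plate pose from rail and end stop edges.

```bash
cat > plate.py <<'E'
from h import *
def edges(im,c,rows,cols,pr=True):
    g=cv2.cvtColor(im,cv2.COLOR_BGR2GRAY).astype(float)
    L=[];Rr=[]
    for r in rows:
        a=g[r,cols[0]:cols[1]]; d=np.diff(a)
        i=int(d.argmax()); j=int(d[i+1:].argmin())+i+1
        f=lambda k,s:(k+.5+sum(q*s*max(0,s*d[k+q])for q in(-1,0,1))/sum(s*max(0,s*d[k+q])*s for q in(-1,0,1))*s)
        w=np.abs(d[i-1:i+2]);L.append([cols[0]+i+.5+(w@[-1,0,1])/w.sum(),r])
        w=np.abs(d[j-1:j+2]);Rr.append([cols[0]+j+.5+(w@[-1,0,1])/w.sum(),r])
    return np.array(L),np.array(Rr)
E
sed -i '/f=lambda/d' plate.py
python3 - <<'E'
from plate import *
im=cv2.imread('pics/wrist0.png'); c=dict(np.load('pics/wrist0.npz'))
rows=[*range(36,57),*range(75,114),*range(196,232)]
L,Rr=edges(im,c,rows,(295,353))
def fit(p): 
    vx,vy,x,y=cv2.fitLine(p[:,:2].astype(np.float32),cv2.DIST_HUBER,0,.001,.001).ravel(); s=np.sign(vy); return np.array([vx,vy])*s,np.array([x,y])
P=ray(c,L,.012);Q=ray(c,Rr,.022)
(d,o),(d2,o2)=fit(P),fit(Q)
n=np.array([d[1],-d[0]])
print('dirs',np.degrees(np.arctan2(-d[0],d[1])),np.degrees(np.arctan2(-d2[0],d2[1])),'width',(o2-o)@n, 'if inner at .022',(o2-fit(ray(c,L,.022))[1])@n)
print('resid',np.std((P[:,:2]-o)@n),np.std((Q[:,:2]-o2)@n))
# end stop inner face bottom edge: columns 287..326
g=cv2.cvtColor(im,cv2.COLOR_BGR2GRAY).astype(float)
E=[]
for u in range(288,325,2):
    d_=np.diff(g[15:45,u]);k=int(d_.argmin());w=np.abs(d_[k-1:k+2]);E.append([u,15+k+.5+(w@[-1,0,1])/w.sum()])
E=np.array(E);print('Epix',E[[0,-1]])
S=ray(c,E,.012); ys=(S[:,:2]-o)@d; xs=(S[:,:2]-o)@n
print('stop dist along',ys.min(),ys.max(),ys.mean(), xs[[0,-1]])
org=o+d*(ys.mean()-.150)-n*.060
print('plate origin',org,'n',n,'d',d)
for nm,px in(('brass',[226.5,117.63]),('steel',[206,208]),('tag',[310,16])):
    p=ray(c,[px],.028)[0,:2]-org; print(nm,p@n,p@d)
e=ray(c,[[226.5-19.5,117.6],[226.5+19.5,117.6]],.028);print('brass dia',np.linalg.norm(e[0]-e[1]))
for x,y,z in((-90,-180,12),(-90,180,12),(90,180,12),(60,150,12),(60,-150,12),(15,126,22),(40,130,12)):
    w=org+n*x/1e3+d*y/1e3; print((x,y),w.round(4),proj(c,[*w,z/1e3]).round(1))
E
```

```text
dirs -5.1537304 -5.0855103 width 0.017687997 if inner at .022 0.018655509
resid 0.00014716025444596904 0.00014947440814214812
Epix [[288.          28.26111111]
 [324.          31.70338983]]
stop dist along 0.07748157757220091 0.08133060723602564 0.07781572993633071 [-0.04111184 -0.00461711]
plate origin [0.57078588 0.01432068] n [ 0.99595726 -0.08982832] d [0.08982832 0.99595726]
brass -0.03580466392345557 0.05701049618898811
steel -0.05353506750655567 -0.0403369484902508
tag 0.03907888859582968 0.1584286951418312
brass dia 0.0399410470254666
(-90, -180) [ 0.465  -0.1569] [[176.2 310.8]]
(-90, 180) [0.4973 0.2017] [[180.6 -15.4]]
(90, 180) [0.6766 0.1855] [[362.2   2.4]]
(60, 150) [0.644  0.1583] [[328.6  32. ]]
(60, -150) [ 0.6171 -0.1405] [[298.7 299.2]]
(15, 126) [0.597  0.1385] [[282.   51.1]]
(40, 130) [0.6223 0.1402] [[306.8  51.3]]
```

Plate origin ≈ (0.571, 0.013), turned −5.1°; brass at plate (−36, 57), 39.9 mm diameter; steel at (−54, −40). All plausible: 18 mm rail width reproduced, and the tag is within about 2 mm. Plan: with a 20 mm jaw gap as a cradle, push the disc along plate x to the rail. Then close the fingers and push along the rail with a slightly turned face.

>>> apply_moves:
  deltas:
    - [20, [19.4, -24.4, 20], 0]
    - [20, [19.4, -24.4, 20], 0]
    - [20, [19.4, -24.4, 20], 0]
    - [20, [19.4, -24.2, 20], 0]
    - [20, [0, 0, 10], 0.166]

```text
t: 0.78
tool_pos: [0.5007, 0.0788, 0.3129]
orientation: [-2.398, -2.027, 0.003]
force: [-0.5, -0.2, 0.5]
opening: 0.0475
```

>>> apply_moves:
  deltas:
    - [20, [0, 0, 10], 0.166]
    - [20, [0, 0, 10], 0.166]
    - [20, [0, 0, 10], 0.166]
    - [20, [0, 0, 10], 0.166]
    - [20, [0, 0, 0], 0.166]

```text
t: 1.4
tool_pos: [0.502, 0.0776, 0.2734]
orientation: [-3.015, -0.882, 0.004]
force: [-0.6, -0.3, 0.4]
opening: 0.0204
```

>>> apply_moves:
  deltas:
    - [20, [0, 0, 0], 0.166]
    - [20, [0, 0, 0], 0.166]
    - [20, [0, 0, 0], 0.166]
    - [20, [0, 0, 0], 0.166]
    - [20, [0, 0, 0], 0]

```text
t: 2.02
tool_pos: [0.5025, 0.0776, 0.2745]
orientation: [3.139, -0.139, -0.001]
force: [-0.1, -0.5, 0.4]
opening: 0.0201
```

Run:
```python
from h import *
from scipy.spatial.transform import Rotation as R
s=robot.read_state();print(s['t'],s['tool_pos'],s['opening'],s['q']);print(R.from_rotvec(s['orientation']).as_matrix().round(3))
shot('wrist','w1');im,c=shot('side','s1')
cv2.imwrite('pics/s1c.png',cv2.resize(im[80:330,140:440],None,fx=2,fy=2))
```

```text
2.025 [0.50245953 0.07760274 0.27449403] 0.020132811641514644 [ 5.23543399e-02 -1.35954936e-02  1.88228746e+00  1.35810902e-05
  1.27340252e+00  1.71137542e+00]
[[ 0.996 -0.088 -0.001]
 [-0.088 -0.996 -0.   ]
 [-0.     0.    -1.   ]]
```

View pics/s1c.png

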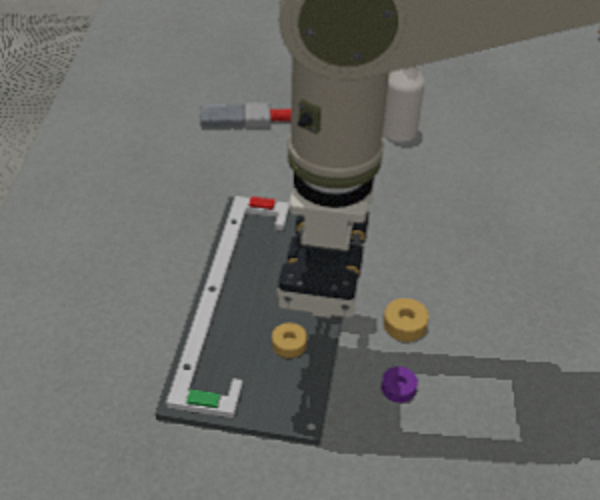

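View pics/w1.png

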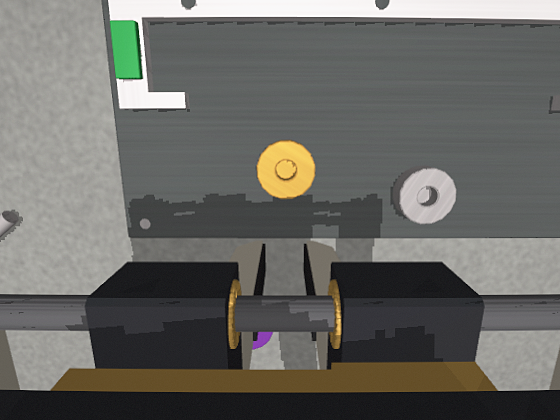

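Run:
```python
from h import *
im=cv2.imread('pics/w1.png'); c=dict(np.load('pics/w1.npz'))
hsv=cv2.cvtColor(im,cv2.COLOR_BGR2HSV); m=cv2.inRange(hsv,(10,120,60),(30,255,255)); m[230:]=0
cc=max(cv2.findContours(m,cv2.RETR_EXTERNAL,cv2.CHAIN_APPROX_NONE)[0],key=cv2.contourArea)
e=cv2.fitEllipse(cc); b=ray(c,[e[0]],.028)[0]; print(e,b)
n=np.array([.996,-.0895]);d=np.array([.0895,.996])
g=cv2.cvtColor(im,cv2.COLOR_BGR2GRAY).astype(int); print(g[10:32,286].tolist(), g[10:32,200].tolist())
print(g[60,135:160].tolist())
for z in(.012,.022):
    r=ray(c,[[286,17.5],[286,25]],z)[:,:2]; print('rail along n from brass',(r-b[:2])@n)
    r=ray(c,[[142.5,60],[149,60]],z)[:,:2]; print('stop along d from brass',(r-b[:2])@d)
print('tool->brass',(b[:2]-robot.read_state()['tool_pos'][:2])@np.c_[n,d])
```

```text
((285.5457458496094, 169.14451599121094), (57.494476318359375, 58.27688980102539), 172.1266326904297) [0.54026123 0.07400117 0.028     ]
[249, 247, 247, 248, 249, 255, 240, 77, 95, 99, 101, 76, 67, 97, 96, 98, 98, 96, 95, 93, 95, 95] [246, 246, 247, 246, 246, 254, 247, 109, 90, 96, 101, 82, 58, 101, 96, 98, 97, 97, 95, 98, 96, 95]
[149, 149, 138, 98, 44, 44, 124, 242, 255, 253, 184, 80, 97, 106, 109, 107, 102, 97, 96, 98, 98, 98, 97, 99, 97]
rail along n from brass [0.09726879 0.09277978]
stop along d from brass [0.09638132 0.09197867]
rail along n from brass [0.09453798 0.09023357]
stop along d from brass [0.09245886 0.08823726]
tool->brass [ 0.03793641 -0.00021954]
```

>>> apply_moves:
  deltas:
    - [20, [0, 0, 25], 0]
    - [20, [0, 0, 25], 0]
    - [20, [0, 0, 16], 0]
    - [20, [0, 0, 5], 0]
    - [20, [0, 0, 0], 0]

```text
t: 2.75
tool_pos: [0.5028, 0.0776, 0.2039]
orientation: [-3.139, 0.139, -0.0]
force: [-0.9, 0.1, -0.6]
opening: 0.0198
```

>>> apply_moves:
  deltas:
    - [20, [8, 0, 0], 0]
    - [20, [8, 0, 0], 0]
    - [20, [8, 0, 0], 0]
    - [20, [8, 0, 0], 0]
    - [20, [8, 0, 0], 0]
  grip_force: 20

```text
t: 3.38
tool_pos: [0.543, 0.074, 0.2037]
orientation: [-3.138, 0.14, 0.0]
force: [0.1, 0.3, -0.9]
opening: 0.0195
```

>>> apply_moves:
  deltas:
    - [20, [8, 0, 0], 0]
    - [20, [8, 0, 0], 0]
    - [20, [8, 0, 0], 0]
    - [20, [8, 0, 0], 0]
    - [20, [6, 0, 0], 0]

```text
t: 4.0
tool_pos: [0.5808, 0.0706, 0.2037]
orientation: [3.138, -0.14, 0.0]
force: [-1.0, 0.5, 0.2]
opening: 0.02
```

>>> apply_moves:
  deltas:
    - [20, [3, 0, 0], 0]
    - [20, [3, 0, 0], 0]
    - [20, [2, 0, 0], 0]
    - [20, [1, 0, 0], 0]
    - [20, [0, 0, 0], 0]

```text
t: 4.62
tool_pos: [0.5893, 0.0699, 0.2038]
orientation: [3.138, -0.14, 0.0]
force: [0.9, -0.2, -0.7]
opening: 0.0199
```

Run:
```python
from h import *
s=robot.read_state();print(s['t'],s['tool_pos'],s['force'],s['opening'])
im,c=shot('side','s2')
cv2.imwrite('pics/s2c.png',cv2.resize(im[150:320,180:360],None,fx=3,fy=3))
```

```text
4.625 [0.58926277 0.0698975  0.20376032] [ 0.94792235 -0.20830678 -0.73285725] 0.019899440459406857
```

View pics/s2c.png

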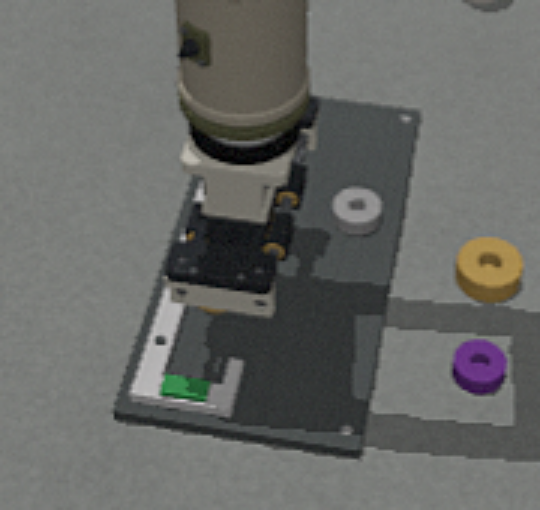

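The brass disc went along with the fingers (its edge shows at crop 212,306) and is close to the rail. No clear contact force yet, so I continue in small steps.

>>> apply_moves:
  deltas:
    - [20, [1, 0, 0], 0]
    - [20, [1, 0, 0], 0]
    - [20, [0.5, 0, 0], 0]
    - [20, [0, 0, 0], 0]

```text
t: 5.18
tool_pos: [0.591, 0.0698, 0.2033]
orientation: [3.138, -0.14, -0.004]
force: [-6.2, 0.4, 3.4]
opening: 0.02
```

Run:
```python
from h import *
s=robot.read_state();print(s['t'],s['tool_pos'],s['force'])
im,c=shot('wrist','w2')
cv2.imwrite('pics/w2c.png',cv2.resize(im[100:330,180:400],None,fx=2.6,fy=2.6))
```

```text
5.175 [0.59101957 0.06977047 0.20332203] [-6.17899612  0.37973241  3.43813175]
```

View pics/w2c.png

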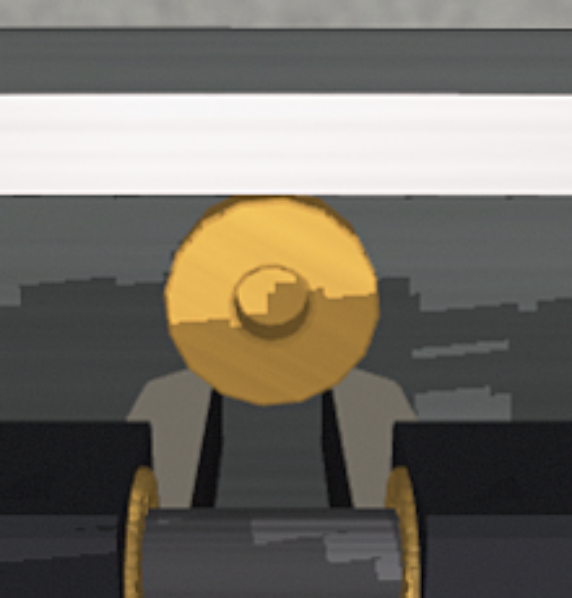

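Brass is pressed on the rail with about 6 N, cradled between the tips (crop 272,300), so step 1 is met. Next: back off, lift, close, move behind the disc on the −y side, and turn.

>>> apply_moves:
  deltas:
    - [20, [-7, 0, 0], 0]
    - [20, [-13, 0, 0], 0]
    - [20, [0, 0, -30], 0]
    - [0, [0, 0, -30], 0]
    - [0, [15, 19, 0], 0]

```text
t: 5.85
tool_pos: [0.5858, 0.0518, 0.2669]
orientation: [-3.138, 0.137, -0.009]
force: [0.4, 0.6, 0.3]
opening: 0.0043
```

>>> apply_moves:
  deltas:
    - [0, [17.6, 19.5, 0], 0]
    - [0, [0, 0, 0], -0.1745]
    - [0, [0, 0, 0], -0.1745]
    - [0, [0, 0, 0], -0.1745]
    - [0, [0, 0, 0], -0.1745]

```text
t: 6.48
tool_pos: [0.6005, 0.0292, 0.2623]
orientation: [-2.995, -0.949, 0.002]
force: [-0.2, -0.6, 0.5]
opening: 0.0003
```

>>> apply_moves:
  deltas:
    - [0, [0, 0, 0], -0.1745]
    - [0, [0, 0, 0], -0.1745]
    - [0, [0, 0, 0], -0.1745]
    - [0, [0, 0, 0], -0.1745]
    - [0, [0, 0, 0], 0]

```text
t: 7.1
tool_pos: [0.6005, 0.0294, 0.2625]
orientation: [-2.495, -1.907, 0.002]
force: [0.4, -1.2, 0.8]
opening: 0.0004
```

Run:
```python
from h import *
from scipy.spatial.transform import Rotation as R
s=robot.read_state();print(s['t'],s['tool_pos'],s['opening'],s['force']);print(R.from_rotvec(s['orientation']).as_matrix().round(3))
im,c=shot('wrist','w3'); hsv=cv2.cvtColor(im,cv2.COLOR_BGR2HSV); m=cv2.inRange(hsv,(10,120,60),(30,255,255)); m[240:]=0
n=np.array([.996,-.0895]);d=np.array([.0895,.996])
for cc in cv2.findContours(m,cv2.RETR_EXTERNAL,cv2.CHAIN_APPROX_NONE)[0]:
    if cv2.contourArea(cc)>300:
        e=cv2.fitEllipse(cc); b=ray(c,[e[0]],.028)[0,:2]; print(e,b,(b-s['tool_pos'][:2])@np.c_[n,d])
```

```text
7.1 [0.60053335 0.02939936 0.26249012] 0.0004271306161183403 [ 0.44458044 -1.1916317   0.75194838]
[[ 0.262  0.965 -0.001]
 [ 0.965 -0.262 -0.   ]
 [-0.001 -0.001 -1.   ]]
((290.81298828125, 166.6580352783203), (60.469913482666016, 61.32297897338867), 1.7348357439041138) [0.61523427 0.06883916] [0.01111226 0.04059777]
```

View pics/w3.png

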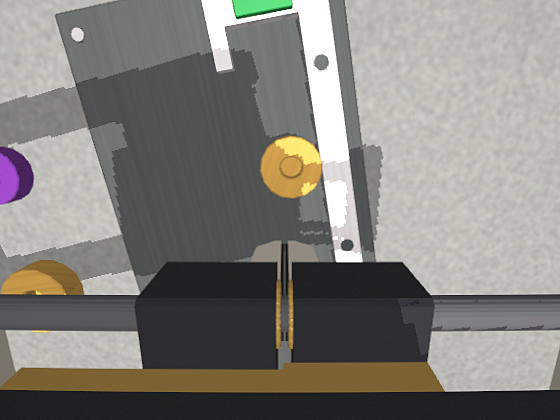

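Brass is still on the rail (291,167). The tips are closed behind it, with open track ahead to the green nest. I descend and push along the rail.

>>> apply_moves:
  deltas:
    - [0, [0, 0, 25], 0]
    - [0, [0, 0, 20], 0]
    - [0, [0, 0, 10], 0]
    - [0, [0, 0, 4], 0]
    - [0, [0, 0, 0], 0]

```text
t: 7.78
tool_pos: [0.601, 0.0302, 0.2049]
orientation: [2.495, 1.909, 0.0]
force: [0.1, -0.4, -0.2]
opening: 0.0003
```

>>> apply_moves:
  deltas:
    - [0, [7.9, -1.4, 0], 0]
    - [0, [7.9, -1.4, 0], 0]
    - [0, [7.9, -1.4, 0], 0]
    - [0, [7.9, -1.4, 0], 0]
    - [0, [7.9, -1.4, 0], 0]

```text
t: 8.4
tool_pos: [0.6044, 0.0708, 0.2048]
orientation: [-2.494, -1.91, 0.0]
force: [0.1, -0.3, -0.2]
opening: 0.0008
```

>>> apply_moves:
  deltas:
    - [0, [5.9, -1, 0], 0]
    - [0, [5.9, -1, 0], 0]
    - [0, [4.9, -0.9, 0], 0]
    - [0, [4.9, -0.9, 0], 0]
    - [0, [0, 0, 0], 0]

```text
t: 9.02
tool_pos: [0.6064, 0.0923, 0.2047]
orientation: [-2.494, -1.91, -0.0]
force: [-0.6, -1.0, -0.2]
opening: 0.0001
```

Run:
```python
from h import *
s=robot.read_state();print(s['t'],s['tool_pos'],s['force'])
im,c=shot('wrist','w4')
cv2.imwrite('pics/w4c.png',cv2.resize(im[40:300,140:440],None,fx=2,fy=2))
```

```text
9.025 [0.60639943 0.09234041 0.20472214] [-0.57694054 -1.03026711 -0.19251504]
```

View pics/w4c.png

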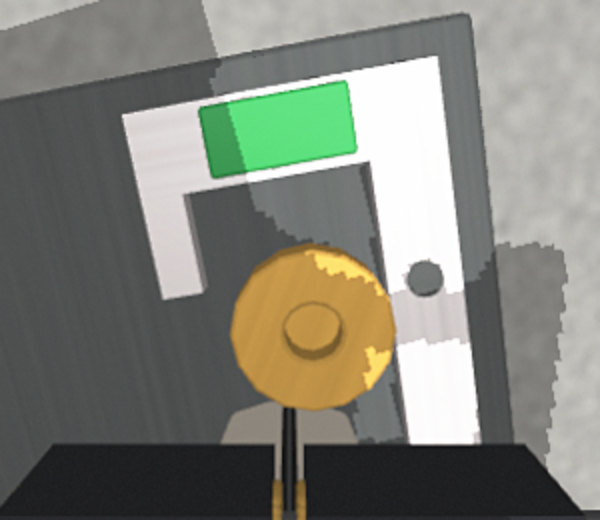

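Brass is on the rail, heading past the lip (crop 313,328), about 20 mm to go.

>>> apply_moves:
  deltas:
    - [0, [4.9, -0.9, 0], 0]
    - [0, [4.9, -0.9, 0], 0]
    - [0, [3.9, -0.7, 0], 0]
    - [0, [2, -0.3, 0], 0]
    - [0, [0, 0, 0], 0]

```text
t: 9.7
tool_pos: [0.6078, 0.1081, 0.2048]
orientation: [2.494, 1.91, 0.0]
force: [-0.3, -0.0, -0.4]
opening: 0.0007
```

>>> apply_moves:
  deltas:
    - [0, [1.5, -0.3, 0], 0]
    - [0, [1.5, -0.3, 0], 0]
    - [0, [0, 0, 0], 0]

```text
t: 10.07
tool_pos: [0.608, 0.1107, 0.2047]
orientation: [2.494, 1.909, -0.001]
force: [-1.3, -3.0, 1.2]
opening: 0.0006
```

>>> apply_moves:
  deltas:
    - [0, [1, -0.2, 0], 0]
    - [0, [1, -0.2, 0], 0]
    - [0, [0, 0, 0], 0]

```text
t: 10.45
tool_pos: [0.6081, 0.1114, 0.2047]
orientation: [2.494, 1.908, -0.004]
force: [-2.6, -9.4, 2.3]
opening: 0.0009
```

Run:
```python
from h import *
s=robot.read_state();print(s['t'],s['tool_pos'],s['force'])
im,c=shot('wrist','w5')
cv2.imwrite('pics/w5c.png',cv2.resize(im[60:280,160:420],None,fx=2.3,fy=2.3))
```

```text
10.45 [0.60809945 0.11143797 0.20473422] [-2.63020259 -9.35220578  2.3026978 ]
```

View pics/w5c.png

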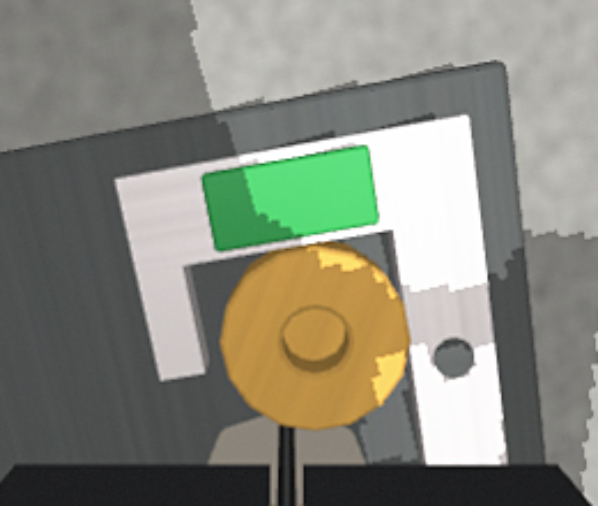

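Home against the end stop (about 9 N along y) and the rail. I draw back, lift and verify.

>>> apply_moves:
  deltas:
    - [0, [-4, 0.7, 0], 0]
    - [0, [-12, 2, 0], 0]
    - [0, [-20, 3.5, 0], 0]
    - [0, [0, 0, -25], 0]
    - [0, [0, 0, -25], 0]

```text
t: 11.12
tool_pos: [0.6044, 0.0751, 0.2548]
orientation: [-2.495, -1.908, 0.001]
force: [1.0, -0.5, 0.3]
opening: 0.0008
```

>>> apply_moves:
  deltas:
    - [0, [0, 0, -30], 0]
    - [0, [-10, 0, -30], 0]
    - [0, [0, 0, 0], 0]
    - [0, [0, 0, 0], 0]

```text
t: 11.62
tool_pos: [0.6018, 0.0663, 0.3138]
orientation: [-2.495, -1.909, 0.001]
force: [0.3, -0.6, 0.2]
opening: 0.0003
```

Run:
```python
from h import *
s=robot.read_state();print(s['t'],s['tool_pos'],s['force'])
im,c=shot('wrist','w6'); hsv=cv2.cvtColor(im,cv2.COLOR_BGR2HSV)
n=np.array([.996,-.0895]);d=np.array([.0895,.996])
def cen(lo,hi,z):
    m=cv2.inRange(hsv,lo,hi);m[240:]=0
    for cc in cv2.findContours(m,cv2.RETR_EXTERNAL,cv2.CHAIN_APPROX_NONE)[0]:
        if cv2.contourArea(cc)>150:
            r=cv2.minAreaRect(cc); b=ray(c,[r[0]],z)[0,:2]; print(r,b, b@n,b@d)
cen((10,120,60),(30,255,255),.028); cen((50,80,40),(85,255,255),.028)
cv2.imwrite('pics/w6c.png',cv2.resize(im[0:240,150:410],None,fx=2.4,fy=2.4))
```

```text
11.625 [0.60179563 0.06631897 0.3138287 ] [ 0.33886452 -0.60959679  0.21672397]
((284.6176452636719, 116.0294189453125), (52.60563659667969, 50.87019729614258), 77.47119140625) [0.62116408 0.13787205] 0.6063398779474429 0.1929147475348801
((277.9880065917969, 75.18400573730469), (22.539567947387695, 45.34746170043945), 79.69515228271484) [0.62408273 0.16749472] 0.6065956180329753 0.22268014654556004
```

View pics/w6c.png

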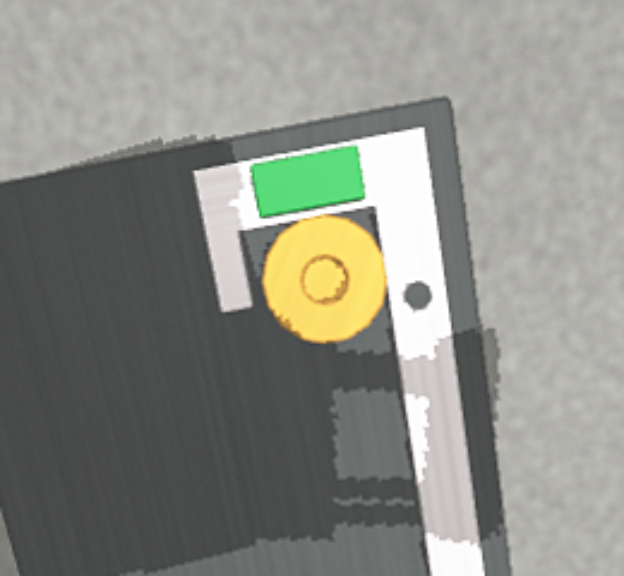

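Brass to tag: −0.3 mm across and −29.8 mm along, against the nominal 0 and −30, so the disc is home. The hand is clear.

```bash
python3 -c "
from h import *
print(order.close_job())"
```

```text
the job is handed in; nothing more can be done
None
```

I pushed the brass spacer to the long rail and then along it into the green-tagged nest, drew the hand clear, and handed the job in at about 11.7 s. No verdict is reported at hand-in.

- **Push to the rail:** I pushed it across the deck between slightly open fingertips. It was pressed on the rail at about 6 N, near plate y = 60 mm, outside the nests.
- **Slide into the nest:** With the fingers closed and turned about 10°, I slid it along the rail until it met the end stop at about 9 N.
- **Last check:** After drawing back, the wrist camera put the brass spacer 0.3 mm off level across and 29.8 mm from the tag along y. The nominal values are 0 and 30 mm.
- **Not measured at the end:** I did not re-measure the steel spacer, bottle, chuck key or brush. The hand's path stayed clear of them.
- **Disagreement:** My first estimate of the plate's position along y was about 1.5–2 mm off. I had taken the end stop's top edge for its foot. The final contacts were set by force, so this did not affect the result.

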